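# Log the extinguisher stand and hold its index plunger out

### The job

Pick up the standing hand scanner and hold it steady for a second with its beam on the middle of the barcode label on the extinguisher stand, window roughly 6 to 20 cm from the label. Then stand the scanner upright on the table again and let go of it, take the knob of the stand's spring-loaded index plunger and pull it fully back against its stop, out of its seat hole. Finish holding the plunger there, so that a colleague can turn the cradle; do not disturb the bottle, binder or screwdriver.

Things in the scene. Friction and masses are not known exactly. Their poses are not given: they have to be found in the camera images.
- scanner: Loose grey scanner, 0.25 kg, standing on its foot (disc 76 mm across, 14 high). Origin: centre of the foot's underside; z up, x the way it looks. Stem 26 by 28 mm. Head: block 80 long, 38 wide (y, flat sides to grip from above), 32 mm thick, centred above the origin at z = 135 mm, sloping 40 degrees down to +x; its rear top edge is 173 mm high. Centre of mass low, below the head.
- window (a point): Centre of the scanner's dark window, on the lower front end of the head: 30.6 mm ahead (+x) of the scanner's origin and 109.3 mm above it. Its x axis is the beam, 40 degrees below level when the scanner is upright; y is the scanner's y.
- label (a point): Centre of the white barcode label (34 by 48 mm), lying face up on a 64 by 64 mm square grey pedestal at the stand's right-hand front, 60 mm above the table. Axes are those of the stand.
- stand: Extinguisher service stand, fixed. Origin: on the table below its steel index disc; x away from the robot at yaw 0, z up. Disc: 110 mm across, 18 thick, axis along y, centre 80 mm high. Grey base plate x -70 to +70, y -180 to +260 mm, 12 mm thick. Red extinguisher, 90 mm diameter, lies level along y (+64 to +408 mm, axis 80 mm high). The plunger's arm is on the disc's +y side.
- knob (a point): Middle of the plunger's black knob, 30 mm diameter, 28 mm long; moves with the plunger. Its z axis is the direction of pull: up, leaning 25 degrees to the stand's -x; its y is the stand's y. Home: 53 mm in -x of the stand's origin, 194 mm high. Below the knob: a 12 mm neck 20 mm long, then (34 mm from this point) the 22 mm bushing. Free all round and above.
- pin_tip (a point): Lower end of the plunger's 8 mm steel pin, 81 mm below the knob's middle on the same axis.
- seat (a point): Mouth of the seat hole on the disc's rim. The home pin reaches 10 mm into it.
- plunger (a joint): Travel of the plunger along its axis in m: 0 home in the hole, 0.016 fully back against the stop. The spring pulls it home with about 8 N at 0, rising evenly to 15 N at 0.016; it does not latch.
- water_bottle: Bystander: pale translucent water bottle with a white cap, 64 mm across, 200 mm tall, standing; origin under its centre.
- binder: Bystander: small black ring binder lying flat, 190 (x) by 220 (y) by 55 mm; origin under its centre.
- screwdriver: Bystander: screwdriver lying on the table between robot and stand, about 150 mm long along its x; origin under it.
There are look-alikes about, which are no part of the job. Leave any orange look-alike of the scanner alone.

How it is judged:
By the outcome, as a careful person would: the job done as asked, in the order asked, and still so for the second after the job is handed in, while the arm keeps its last pose, push and grip.
It also fails if it takes over 59 s, if anything falls off the work surface, if the arm or the gripper's body presses on something with over 40 N, if the wrist force passes 120 N, or if a joint passes its speed limit or range.

### The arm

A 7-joint arm with a two-finger parallel gripper is mounted at the origin on the work surface. World frame = base frame: x ahead of the robot, y to its left, z up, the work surface at z = 0. Lengths are in m, angles in rad, forces in N, time in s.
With the tool pointing down it reaches from about 0.4 to 0.85 m from the base axis. Payload 4.5 kg.
Tool frame: the origin (TCP) lies where the fingers leave the gripper's body, on its centre line; the fingertips stand 64 mm ahead of it and the grasp point (between the pads) lies 45 mm ahead of it; z points along the fingers, y is the direction in which the jaws open and shut (so a half turn about z gives the same grasp; the last joint's range is limited). The gripper opens to 88 mm and grips with 3 to 60 N. Pads are 18 mm wide; open, the fingers measure 123 mm over their backs; the gripper's body (75 mm by 187 mm) begins 45 mm behind the grasp point.
Start: joints at [-1.209, 0.689, -0.195, 1.565, 0.157, 0.902, -0.215], TCP at [0.201, 0.592, 0.303] pointing down, gripper open.
Joint ranges: [-3.01, 3.01], [-0.46, 2.08], [-1.47, 1.51], [0.13, 2.56], [-1, 4.14], [0.04, 2.09], [-2.66, 2.66]. Speed limits (rad/s): [2.57, 2.57, 3.14, 3.14, 3.14, 3.14, 3.14].

### API

Orientations are given as a unit quaternion [x, y, z, w].
In Python, from plant import monitor, snapshot, workorder, finder gives the robot as it stands.
- The arm moves only by the tool carry_out, never from a script. Its argument "motion" is one flat list of numbers, 6 for each row, row after row: the shift along the tool's x, y, z in cm, then the turn, a rotation vector about the tool's x, y, z in rad. In form: [x, y, z, rx, ry, rz, x, y, z, rx, ry, rz, ...]. A call has 1 to 8 rows; each row shifts and turns the commanded pose from where the row before left it, along the tool's axes as they then stand; what a row does not reach is not made up. A row lasts 1/8 s, in which the tool goes at most 62.5 mm and 10.7 degrees, less where a joint would pass 70% of its speed; a pose out of reach is approached as far as the arm can. A call with a gripper value outside its range is refused whole. "hand" is the finger opening in cm, from 0 to 8.81, set as the call begins (left out, the last holds). The fingers move at their own pace and stop on an object; "grip_force" is the grip in N (left out, the last holds). Time passes only in rows, so rows that do not move let the fingers close. It gives the time, the measured TCP pose, the force and the opening at its end, in the units of the state.
- monitor.get_state(): the state, without advancing time (a new reading comes with each control period).
- snapshot(name): name is "side" or "top"; returns a dict with "frame" (420x560x3 uint8, red, green, blue), "range_z" (420x560 float32, m along the optical axis (not along the pixel's ray), 0 where there is no reading), "fx", "fy", "cx", "cy" (pixels), "D" ([k1, k2, p1, p2, k3] as OpenCV has them; the pictures are not rectified), "rvec" (rotation vector, rad) and "tvec" (3), from world to camera coordinates, as OpenCV has them. Camera axes: x right, y down, z forward; pixel columns grow to the right and rows downward; lengths in m; the calibration is good to about 2 mm. A picture is of the moment at which its call begins.
- workorder.finish_job(): hands the job in, once; it reports no verdict.
Trained networks look in a picture, given as the dict that the camera call returned (one of the last four; its "shot" number tells which), for a name from the list of things; names that differ only in an ending like _2 or _b are one class to them, and where a whole thing is asked for, a point or a joint stands for the part that bears it (a point fixed in the world has none). Each returns a list of dicts, best first, with "p" (0 to 1); they miss things now and then, are a little off and sometimes report something else, mostly with a low value. They report only what shows in the picture. A call takes as long as a camera call. They do not tell look-alikes from the thing itself.
- finder.masks_of(picture, thing): "pixels" (420x560 bool, what is visible of it) and "extent" ([left, top, right, bottom] in pixels, round what is visible of it).
The state is a dict: "clock": time; "q": joint angles; "qd": joint speeds; "joint_torque": joint torques, N m; "tool_pos": TCP position; "eef_rot": TCP orientation; "contact_force": force on the tool from outside, world axes, zero at the start; "moment": the same for the moment, N m; "opening": opening from 0.0 (shut) to 1.0 (fully open).
Only numpy, scipy, OpenCV 4.12 (cv2) and the standard library are available. Lean on these libraries where they do the work, as an engineer would, in place of code of your own. Each camera call takes 0.05 s, during which the arm holds its last target. There are 200 camera calls.

## Working session

There is one attempt and no reset: what is moved stays moved. The work goes in short steps, Python scripts to look and compute and a tool call to move; the robot and the scene stay as the last step left them, time stands still between calls to the robot, and variables do not carry over. Pictures are saved under pics/ and viewed, about 8 in all and at most 12, crops included, and the job is handed in when it is done.

Besides the shell and the picture viewer there is one more tool, called after ">>>" as a command line: name --argument value ..., lists and objects as JSON in quotes. carry_out: Moves the arm, as the interface text tells. Its arguments: {"type":"object","properties":{"motion":{"type":"array"},"hand":{"type":"number"},"grip_force":{"type":"number"}},"required":["motion"]}

```bash
mkdir -p pics; ls; cat > h.py <<'E'
import numpy as np, cv2
from scipy.spatial.transform import Rotation as R
from plant import monitor, snapshot, workorder, finder
def save(n,im,box=None,s=1):
    if box: im=im[box[1]:box[3],box[0]:box[2]]
    cv2.imwrite('pics/'+n,cv2.resize(im[...,::-1],None,fx=s,fy=s,interpolation=cv2.INTER_CUBIC))
def K(p): return np.array([[p['fx'],0,p['cx']],[0,p['fy'],p['cy']],[0,0,1.]])
def cam(p):
    Rm=cv2.Rodrigues(np.array(p['rvec'],float))[0]; return Rm,np.array(p['tvec'],float).ravel()
def world(p,uv,z=None):
    uv=np.atleast_2d(np.array(uv,float)); n=cv2.undistortPoints(uv[:,None],K(p),np.array(p['D'],float))[:,0]
    if z is None: z=p['range_z'][uv[:,1].round().astype(int),uv[:,0].round().astype(int)]
    c=np.c_[n,np.ones(len(n))]*np.reshape(z,(-1,1)); Rm,t=cam(p); return (c-t)@Rm
def cloud(p,mask):
    v,u=np.nonzero(mask&(p['range_z']>0)); return world(p,np.c_[u,v])
def pix(p,X): return cv2.projectPoints(np.atleast_2d(np.array(X,float)),np.array(p['rvec'],float),np.array(p['tvec'],float),K(p),np.array(p['D'],float))[0][:,0]
E
python3 - <<'E'
from h import *
P={n:snapshot(n) for n in('side','top')}
both=np.hstack([P['side']['frame'],P['top']['frame']])
save('a.png',np.vstack([P['side']['frame'],P['top']['frame']]),s=0.71)
for n,p in P.items():
    Rm,t=cam(p);print(n,'campos',(-Rm.T@t).round(3))
    for th in('scanner','stand','knob','label','water_bottle','binder','screwdriver'):
        try:
            for d in finder.masks_of(p,th)[:4]:
                c=cloud(p,d['pixels'])
                if len(c): print(n,th,round(d['p'],2),d['extent'],len(c),np.median(c,0).round(3),np.percentile(c,2,axis=0).round(3),np.percentile(c,98,axis=0).round(3))
        except Exception as e: print(n,th,e)
print(monitor.get_state())
E
```

```text
pics
side campos [ 0.199 -0.756  0.769]
side scanner 0.77 [297.8, 303.9, 337.0, 371.3] 1837 [ 0.481 -0.351  0.079] [ 0.455 -0.373  0.002] [ 0.524 -0.309  0.17 ]
side scanner 0.71 [249.6, 321.2, 283.4, 390.3] 1926 [ 0.367 -0.35   0.065] [ 0.341 -0.374  0.   ] [ 0.406 -0.307  0.17 ]
side stand 0.75 [233.7, 150.6, 377.7, 282.0] 6407 [0.64  0.004 0.057] [ 0.57  -0.168  0.009] [0.762 0.315 0.18 ]
side knob 0.66 [299.2, 303.9, 339.9, 370.4] 1775 [ 0.481 -0.351  0.087] [ 0.455 -0.371  0.006] [ 0.522 -0.314  0.171]
side knob 0.57 [299.7, 180.7, 312.2, 203.0] 162 [ 0.624 -0.018  0.201] [ 0.61  -0.026  0.036] [0.755 0.172 0.212]
side label 0.56 [232.6, 152.7, 376.1, 282.3] 6593 [0.64  0.003 0.056] [ 0.57  -0.169  0.006] [0.763 0.32  0.185]
side water_bottle 0.91 [184.1, 154.9, 210.7, 214.6] 1043 [0.398 0.243 0.098] [0.371 0.232 0.004] [0.434 0.289 0.2  ]
side water_bottle 0.46 [190.3, 229.2, 233.6, 241.8] 233 [0.406 0.105 0.019] [0.348 0.096 0.002] [0.447 0.135 0.028]
side binder 0.8 [351.5, 285.8, 495.9, 409.8] 9788 [ 0.686 -0.441  0.054] [ 0.611 -0.525  0.003] [ 0.795 -0.312  0.057]
side bin
[... 1275 characters left out ...]
8 0.122 0.032]
{'clock': 0.8, 'q': array([-1.20919332,  0.68905264, -0.19459605,  1.5653011 ,  0.15731421,
        0.9024906 , -0.21510785]), 'qd': array([-0.00029572,  0.00077466,  0.00027508, -0.00037162, -0.00027816,
       -0.00023513,  0.00019719]), 'joint_torque': array([-1.76600184e-03, -5.27434409e+01, -1.26773581e+00, -1.53742844e+01,
       -5.18528314e-02, -9.00574105e-04,  4.34010519e-05]), 'tool_pos': array([0.20121538, 0.59174794, 0.30277191]), 'eef_rot': array([1.63158588e-01, 9.86599853e-01, 6.56681195e-05, 1.16359785e-05]), 'contact_force': array([-1.03247051,  0.42082753,  0.32878828]), 'moment': array([-0.02330717,  0.01380873, -0.01514855]), 'opening': 1.0034644567177513}
```

View pics/a.png

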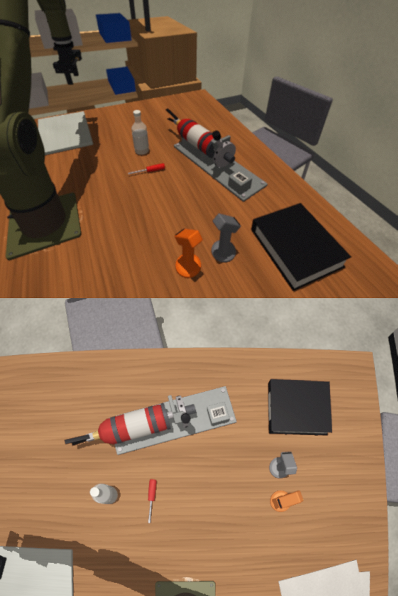

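```bash
python3 - <<'E'
from h import *
a=snapshot('side');b=snapshot('top')
np.savez('p0.npz',s=np.array([a,b],dtype=object))
A=cv2.resize(a['frame'][290:400,230:350],(480,440),interpolation=2);B=cv2.resize(b['frame'][110:300,230:440],(486,440),interpolation=2)
C=cv2.resize(a['frame'][145:290,225:385],(486,440),interpolation=2)
save('b.png',np.hstack([A,B]),s=0.82)
save('c.png',C)
E
```

```text
(no output)
```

View pics/b.png

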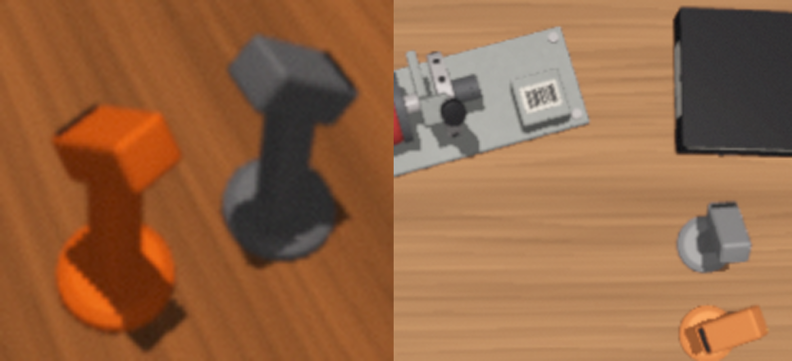

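View pics/c.png

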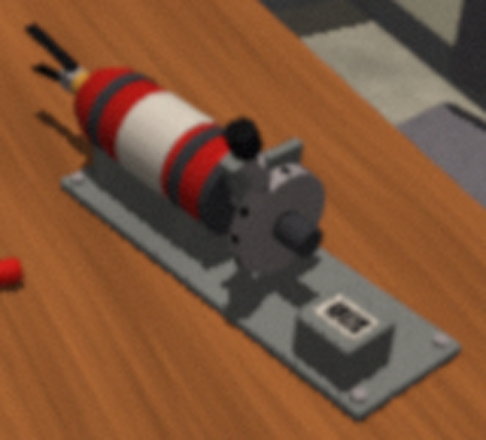

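The orange look-alike is at top-view px (405,283) and side px (266,355). The grey scanner is at top px (398,237) and side px (317,337). Grey matches the description, and its dark window end faces away from the robot (+x). The label is the white patch on the pedestal (top px ~(308,161)), and the knob is the black ball at top px (264,170).

```bash
cat > m.py <<'E'
from h import *
from scipy.optimize import least_squares
def box(p,h):
    q=np.abs(p)-h; return np.linalg.norm(np.maximum(q,0),axis=1)+np.minimum(q.max(1),0)
def sdf(p):
    r=np.hypot(p[:,0],p[:,1]); q=np.c_[r-.038,np.abs(p[:,2]-.007)-.007]
    d=np.linalg.norm(np.maximum(q,0),axis=1)+np.minimum(q.max(1),0)
    s=box(p-[0,0,.07],[.013,.014,.06]); c,sn=np.cos(np.radians(40)),np.sin(np.radians(40))
    h=p-[0,0,.135]; hl=np.c_[h[:,0]*c-h[:,2]*sn,h[:,1],h[:,0]*sn+h[:,2]*c]
    return np.minimum(np.minimum(d,s),box(hl,[.04,.019,.016]))
def fit(X,x0):
    f=lambda v: sdf((X-[v[0],v[1],v[3]])@R.from_euler('z',v[2]).as_matrix())
    return min((least_squares(f,[x0[0],x0[1],a,0],loss='soft_l1',f_scale=.003) for a in np.arange(0,6.28,.7)),key=lambda r:r.cost)
def scan(near):
    out=[]
    for n in('side','top'):
        p=snapshot(n)
        for d in finder.masks_of(p,'scanner'):
            c=cloud(p,cv2.erode(d['pixels'].astype(np.uint8),np.ones((3,3)))>0)
            if len(c)>100 and np.linalg.norm(np.median(c,0)[:2]-near)<.06: out.append(c[c[:,2]>.004]);break
    return out
E
python3 - <<'E'
from m import *
o=scan([.484,-.338])
for X in o+[np.vstack(o)]:
    r=fit(X,np.median(X,0)); print('scanner',r.x.round(4),np.abs(r.fun).mean()*1e3, r.cost)
for n in('side','top'):
    p=snapshot(n); 
    c=cloud(p,p['range_z']>0); v,u=np.nonzero(p['range_z']>0); col=p['frame'][v,u].astype(int)
    s=(c[:,0]>.5)&(c[:,0]<.85)&(c[:,1]>-.25)&(c[:,1]<.35)
    b=c[s&(abs(c[:,2]-.012)<.004)&(np.ptp(col,axis=1)<25)]
    rc=cv2.minAreaRect((b[:,:2]*1e3).astype(np.float32)); print(n,'plate',rc,len(b),cv2.boxPoints(rc).round())
    t=c[s&(abs(c[:,2]-.060)<.005)&(c[:,1]<-.05)&(np.ptp(col,axis=1)<25)]
    print('ped',cv2.minAreaRect((t[:,:2]*1e3).astype(np.float32)),np.median(t[:,2]),len(t))
    w=s&(abs(c[:,2]-.060)<.006)&(c[:,1]<-.05)&(col.min(1)>170)
    print('label',cv2.minAreaRect((c[w][:,:2]*1e3).astype(np.float32)),c[w].mean(0).round(4))
    k=s&(col.max(1)<60)&(c[:,2]>.175)&(c[:,2]<.23)&(abs(c[:,0]-.622)<.03)&(abs(c[:,1]+.012)<.03)
    kk=c[k];f=lambda q:0
    print('knob',kk.mean(0).round(4),np.percentile(kk,2,axis=0).round(4),np.percentile(kk,98,axis=0).round(4),len(kk))
    np.save('k_'+n,kk)
E
```

```text
scanner [ 0.4916 -0.3375  0.0501 -0.0006] 0.9733020761394215 0.0011284309805974662
scanner [ 0.4921 -0.3374  0.0578  0.0018] 1.4494449530267353 0.0012998339278195805
scanner [ 4.920e-01 -3.373e-01  5.130e-02  4.000e-04] 1.262620879924398 0.002993554636732339
side plate ((662.6943969726562, 39.76713562011719), (139.5757598876953, 439.5489807128906), 15.81788158416748) 2360 [[ 536.  232.]
 [ 655. -191.]
 [ 790. -153.]
 [ 670.  270.]]
ped ((678.4075317382812, -121.057861328125), (66.77476501464844, 66.10883331298828), 15.274434089660645) 0.060167637272465574 410
label ((0.0, 0.0), (0.0, 0.0), 0.0) [nan nan nan]
knob [ 0.6219 -0.0183  0.1994] [ 0.6099 -0.0267  0.1805] [ 0.6361 -0.0026  0.212 ] 124
top plate ((665.9697265625, 42.037933349609375), (140.35592651367188, 439.16082763671875), 15.081398963928223) 3322 [[ 541.  236.]
 [ 655. -188.]
 [ 791. -152.]
 [ 677.  272.]]
ped ((678.3087158203125, -119.4091796875), (65.30413818359375, 64.80254364013672), 14.81635570526123) 0.06106440580136399 612
label ((679.2109985351562, -119.87309265136719), (54.921905517578125, 54.12141418457031), 14.422560691833496) [ 0.6754 -0.118   0.0612]
knob [ 0.6225 -0.0111  0.2082] [ 0.6104 -0.0236  0.1979] [0.6387 0.0007 0.2148] 134<stdin>:14: RuntimeWarning: Mean of empty slice.
  ret = um.true_divide(
```

```bash
cat > plan.py <<'E'
from h import *
def down(yaw): # tool z down, tool y at heading yaw+90deg
    y=np.array([-np.sin(yaw),np.cos(yaw),0]); z=np.array([0,0,-1.]); return np.c_[np.cross(y,z),y,z]
def plan(wps,start=None):
    """wps: (TCP pos, 3x3, rows); prints rounded rows; tracks the rounding"""
    if start is None:
        s=monitor.get_state(); start=(s['tool_pos'],R.from_quat(s['eef_rot']).as_matrix())
    p,M=np.array(start[0]),start[1]
    for q,N,n in wps:
        for k in range(n,0,-1):
            rv=R.from_matrix(M.T@N).as_rotvec()/k; t=M.T@(q-p)/k
            row=np.r_[(t*100).round(1) if k>1 else (t*100).round(2),rv.round(3)]
            p=p+M@row[:3]/100; M=M@R.from_rotvec(row[3:]).as_matrix()
            print(', '.join('%g'%(v+0) for v in row),',')
        print('--',p.round(4))
    return p,M
E
python3 - <<'E'
from plan import *
N=down(.052)
plan([(np.array([.45,.15,.33]),N,9),(np.array([.492,-.3374,.28]),N,9),(np.array([.492,-.3374,.182]),N,4)])
E
```

```text
-4.2, -3.8, -0.3, 0, 0, -0.042 ,
-4, -3.9, -0.3, 0, 0, -0.042 ,
-3.9, -4.1, -0.3, 0, 0, -0.042 ,
-3.7, -4.3, -0.3, 0, 0, -0.042 ,
-3.5, -4.4, -0.3, 0, 0, -0.042 ,
-3.3, -4.5, -0.3, 0, 0, -0.042 ,
-3.1, -4.7, -0.3, 0, 0, -0.043 ,
-3, -4.8, -0.3, 0, 0, -0.042 ,
-2.7, -4.93, -0.33, 0, 0, -0.043 ,
-- [0.45 0.15 0.33]
-0.2, -5.4, 0.6, 0, 0, 0 ,
-0.2, -5.4, 0.5, 0, 0, 0 ,
-0.2, -5.4, 0.6, 0, 0, 0 ,
-0.2, -5.4, 0.5, 0, 0, 0 ,
-0.2, -5.5, 0.6, 0, 0, 0 ,
-0.2, -5.4, 0.5, 0, 0, 0 ,
-0.2, -5.5, 0.6, 0, 0, 0 ,
-0.1, -5.4, 0.5, 0, 0, 0 ,
-0.16, -5.49, 0.6, 0, 0, 0 ,
-- [ 0.492  -0.3374  0.28  ]
0, 0, 2.4, 0, 0, 0 ,
0, 0, 2.5, 0, 0, 0 ,
0, 0, 2.4, 0, 0, 0 ,
0, 0, 2.5, 0, 0, 0 ,
-- [ 0.492  -0.3374  0.182 ]
```

>>> carry_out --motion '[-4.2, -3.8, -0.3, 0, 0, -0.042, -4, -3.9, -0.3, 0, 0, -0.042, -3.9, -4.1, -0.3, 0, 0, -0.042, -3.7, -4.3, -0.3, 0, 0, -0.042, -3.5, -4.4, -0.3, 0, 0, -0.042, -3.3, -4.5, -0.3, 0, 0, -0.042, -3.1, -4.7, -0.3, 0, 0, -0.043, -3, -4.8, -0.3, 0, 0, -0.042]'

```text
clock: 2.2
tool_pos: [0.4234, 0.1975, 0.3271]
eef_rot: [-0.005, 1.0, 0.0, 0.0]
contact_force: [0.8, 0.3, -0.1]
opening: 1.003
```

>>> carry_out --motion '[-2.7, -4.9, -0.3, 0, 0, -0.043, -0.2, -5.4, 0.6, 0, 0, 0, -0.2, -5.4, 0.5, 0, 0, 0, -0.2, -5.4, 0.6, 0, 0, 0, -0.2, -5.4, 0.5, 0, 0, 0, -0.2, -5.5, 0.6, 0, 0, 0, -0.2, -5.4, 0.5, 0, 0, 0, -0.2, -5.5, 0.6, 0, 0, 0]'

```text
clock: 3.2
tool_pos: [0.484, -0.2303, 0.2908]
eef_rot: [-0.026, 1.0, -0.0, 0.0]
contact_force: [0.2, -0.3, -0.5]
opening: 1.002
```

>>> carry_out --motion '[-0.1, -5.4, 0.5, 0, 0, 0, -0.1, -5.5, 0.6, 0, 0, 0, 0, 0, 0, 0, 0, 0]'

```text
clock: 3.58
tool_pos: [0.4897, -0.3429, 0.2787]
eef_rot: [-0.022, 1.0, -0.001, -0.001]
contact_force: [0.4, 0.4, -0.8]
opening: 0.999
```

```bash
python3 - <<'E'
from plan import *
plan([(np.array([.492,-.3374,.182]),down(.052),6)])
E
```

```text
0, 0.1, 1.6, 0, 0, -0.001 ,
-0.1, 0.1, 1.6, -0.001, 0, -0.002 ,
0, 0.1, 1.6, 0, 0, -0.001 ,
-0.1, 0.1, 1.6, -0.001, 0, -0.002 ,
0, 0.1, 1.6, 0, -0.001, -0.001 ,
-0.06, 0.06, 1.67, -0.001, 0, -0.002 ,
-- [ 0.492  -0.3374  0.182 ]
```

>>> carry_out --motion '[0, 0, 1.6, 0, 0, 0, 0, 0, 1.6, 0, 0, 0, 0, 0, 1.6, 0, 0, 0, 0, 0, 1.6, 0, 0, 0, 0, 0, 0, 0, 0, 0, 0, 0, 0, 0, 0, 0]'

```text
clock: 4.32
tool_pos: [0.4918, -0.3372, 0.2159]
eef_rot: [-0.026, 1.0, -0.0, 0.0]
contact_force: [0.1, -0.5, 0.1]
opening: 0.999
```

```bash
python3 - <<'E'
from plan import *
plan([(np.array([.492,-.3374,.182]),down(.052),3)])
E
```

```text
0, 0, 1.1, 0, 0, 0 ,
0, 0, 1.1, 0, 0, 0 ,
-0.02, -0.02, 1.19, 0, 0, 0 ,
-- [ 0.492  -0.3374  0.182 ]
```

>>> carry_out --motion '[0, 0, 1.1, 0, 0, 0, 0, 0, 1.1, 0, 0, 0, 0, 0, 1.1, 0, 0, 0, 0, 0, 0, 0, 0, 0]'

```text
clock: 4.82
tool_pos: [0.4908, -0.3369, 0.1814]
eef_rot: [-0.026, 1.0, 0.001, -0.001]
contact_force: [-0.3, 0.5, -0.2]
opening: 0.997
```

>>> carry_out --motion '[0, 0, 0, 0, 0, 0, 0, 0, 0, 0, 0, 0, 0, 0, 0, 0, 0, 0, 0, 0, 0, 0, 0, 0, 0, 0, 0, 0, 0, 0, 0, 0, 0, 0, 0, 0]' --hand 2.5 --grip_force 30

```text
clock: 5.58
tool_pos: [0.4915, -0.3373, 0.1827]
eef_rot: [-0.026, 1.0, -0.0, 0.0]
contact_force: [0.2, -0.5, -0.2]
opening: 0.43
```

>>> carry_out --motion '[0, 0, -1, 0, 0, 0, 0, 0, -1, 0, 0, 0, 0, 0, -1, 0, 0, 0, 0, 0, -1, 0, 0, 0, 0, 0, -1, 0, 0, 0, 0, 0, 0, 0, 0, 0]'

```text
clock: 6.32
tool_pos: [0.4919, -0.3374, 0.2337]
eef_rot: [-0.026, 1.0, -0.0, 0.001]
contact_force: [0.5, 0.4, -3.4]
opening: 0.429
```

```bash
python3 - <<'E'
from m import *; from plan import *
print(monitor.get_state()['tool_pos'])
# target: scanner origin (.5408,-.127,.0407), was (.492,-.3374,0) at TCP (.492,-.3374,.183)
N=down(.052)
plan([(np.array([.5408,-.127,.183+.0407]),N,8)])
E
```

```text
[ 0.4919165  -0.33741484  0.2336799 ]
-0.7, 2.6, 0.1, 0, 0, 0 ,
-0.8, 2.6, 0.1, 0, 0, 0 ,
-0.7, 2.6, 0.1, 0, 0, 0 ,
-0.8, 2.6, 0.1, 0, 0, 0 ,
-0.7, 2.6, 0.1, 0, 0, 0 ,
-0.8, 2.6, 0.2, 0, 0.001, 0 ,
-0.7, 2.6, 0.1, 0, 0, 0 ,
-0.78, 2.56, 0.19, -0.001, 0.001, 0 ,
-- [ 0.5408 -0.127   0.2237]
```

Grip is at 37.8 mm opening with a 2.5 N load, so the scanner is held. Next I move to the aim pose.

>>> carry_out --motion '[-0.7, 2.6, 0.1, 0, 0, 0, -0.8, 2.6, 0.1, 0, 0, 0, -0.7, 2.6, 0.1, 0, 0, 0, -0.8, 2.6, 0.1, 0, 0, 0, -0.7, 2.6, 0.1, 0, 0, 0, -0.8, 2.6, 0.2, 0, 0, 0, -0.7, 2.6, 0.1, 0, 0, 0, -0.8, 2.6, 0.2, 0, 0, 0]'

```text
clock: 7.32
tool_pos: [0.5405, -0.1255, 0.2224]
eef_rot: [-0.026, 1.0, 0.0, -0.0]
contact_force: [0.9, -0.2, -2.4]
opening: 0.431
```

>>> carry_out --motion '[0, 0, 0, 0, 0, 0, 0, 0, 0, 0, 0, 0]'

```text
clock: 7.58
tool_pos: [0.5401, -0.1273, 0.2225]
eef_rot: [-0.026, 1.0, -0.0, -0.0]
contact_force: [0.5, 0.0, -3.8]
opening: 0.428
```

```bash
cat > aim.py <<'E'
from m import *
s=monitor.get_state(); T=s['tool_pos'];M=R.from_quat(s['eef_rot']).as_matrix();print(T.round(4))
L=np.array([.6784,-.120,.060])
def beam(o,Rs,tag):
    w=o+Rs@[.0306,0,.1093]; b=Rs@[np.cos(np.radians(40)),0,-np.sin(np.radians(40))]
    k=(L[2]-w[2])/b[2]; print(tag,'dist',round(k,4),'miss mm',((w+k*b-L)*1e3).round(1))
Rs=R.from_euler('z',np.arctan2(-M[0,1],M[1,1])).as_matrix()
beam(T+[0,0,-.183],Rs,'kin')
for n in('side','top'):
    p=snapshot(n); c=cloud(p,p['range_z']>0); q=(c-T)  # scanner in hand region, below grip
    g=R.from_euler('z',.052).inv().apply(c-(T+[0,0,-.183]))
    X=c[(abs(g[:,0])<.05)&(abs(g[:,1])<.05)&(g[:,2]<.16)&(g[:,2]>-.01)&(sdf(g)<.012)]
    if len(X)<200: print(n,len(X)); continue
    # 6-dof-ish fit: x,y,z,yaw,pitch
    f=lambda v: sdf((X-(T+[0,0,-.183])-v[:3])@R.from_euler('ZYX',v[3:6]).as_matrix())
    r=least_squares(f,[0,0,0,.052,0,0],loss='soft_l1',f_scale=.002); print(n,len(X),r.x.round(4),np.abs(r.fun).mean())
    beam(T+[0,0,-.183]+r.x[:3],R.from_euler('ZYX',r.x[3:6]).as_matrix(),n)
    if n=='side': save('aim.png',p['frame'],(220,140,400,300),4)
E
python3 aim.py
```

```text
[ 0.5401 -0.1273  0.2225]
kin dist 0.1381 miss mm [-2.1 -0.3 -0. ]
side 956 [0.0004 0.0012 0.0006 0.0404 0.0013 0.0074] 0.001225841967397691
side dist 0.1387 miss mm [-1.1 -0.7  0. ]
top 245 [ 0.0004  0.0002  0.0018  0.069  -0.0056 -0.0027] 0.001572727879734155
top dist 0.1421 miss mm [1.1 2.6 0. ]
```

View pics/aim.png

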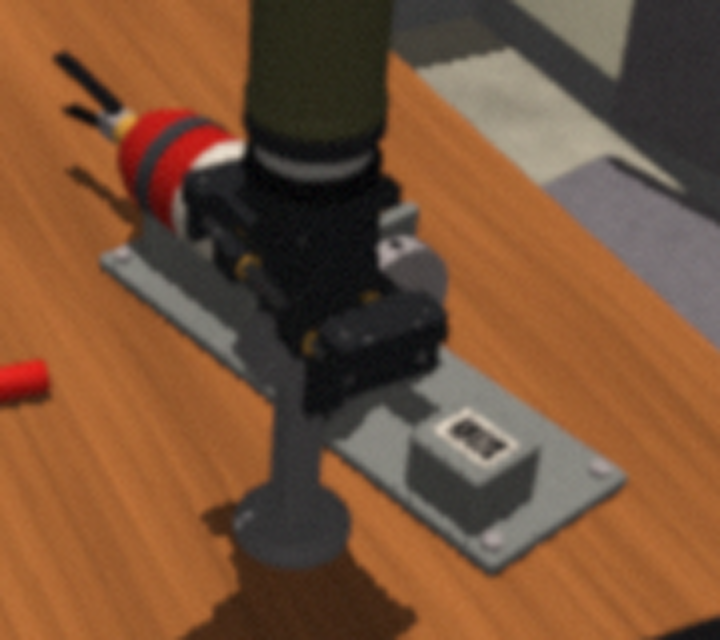

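The view shows the scanner hanging upright in the gripper, facing the label (crop px (475,437)). The estimated miss is 1–3 mm at 14 cm. I'll hold here, then carry it back.

>>> carry_out --motion '[0, 0, 0, 0, 0, 0, 0, 0, 0, 0, 0, 0, 0, 0, 0, 0, 0, 0, 0, 0, 0, 0, 0, 0, 0, 0, 0, 0, 0, 0, 0, 0, 0, 0, 0, 0, 0, 0, 0, 0, 0, 0, 0, 0, 0, 0, 0, 0]'

```text
clock: 8.68
tool_pos: [0.5405, -0.1263, 0.2227]
eef_rot: [-0.026, 1.0, 0.0, 0.0]
contact_force: [-0.3, -0.4, -3.6]
opening: 0.43
```

>>> carry_out --motion '[0, 0, 0, 0, 0, 0, 0, 0, 0, 0, 0, 0, 0, 0, 0, 0, 0, 0, 0, 0, 0, 0, 0, 0, 0, 0, 0, 0, 0, 0, 0, 0, 0, 0, 0, 0, 0, 0, 0, 0, 0, 0, 0, 0, 0, 0, 0, 0]'

```text
clock: 9.68
tool_pos: [0.5405, -0.1263, 0.2227]
eef_rot: [-0.026, 1.0, 0.0, 0.0]
contact_force: [-0.1, 0.2, -3.3]
opening: 0.431
```

```bash
python3 - <<'E'
from plan import *
N=down(.052)
plan([(np.array([.492,-.3374,.215]),N,8),(np.array([.492,-.3374,.1845]),N,5)])
E
```

```text
0.7, -2.6, 0.1, 0, 0, 0 ,
0.8, -2.6, 0.1, 0, 0, 0 ,
0.7, -2.6, 0.1, 0, 0, 0 ,
0.8, -2.6, 0.1, 0, 0, 0 ,
0.7, -2.6, 0.1, 0, 0, 0 ,
0.8, -2.6, 0.1, 0, 0, 0 ,
0.7, -2.6, 0.1, 0, 0, 0 ,
0.75, -2.63, 0.07, 0, 0, 0 ,
-- [ 0.492  -0.3374  0.215 ]
0, 0, 0.6, 0, 0, 0 ,
0, 0, 0.6, 0, 0, 0 ,
0, 0, 0.6, 0, 0, 0 ,
0, 0, 0.6, 0, 0, 0 ,
0, 0, 0.65, 0, 0, 0 ,
-- [ 0.492  -0.3374  0.1845]
```

>>> carry_out --motion '[0.7, -2.6, 0.1, 0, 0, 0, 0.8, -2.6, 0.1, 0, 0, 0, 0.7, -2.6, 0.1, 0, 0, 0, 0.8, -2.6, 0.1, 0, 0, 0, 0.7, -2.6, 0.1, 0, 0, 0, 0.8, -2.6, 0.1, 0, 0, 0, 0.7, -2.6, 0.1, 0, 0, 0, 0.7, -2.6, 0.1, 0, 0, 0]'

```text
clock: 10.68
tool_pos: [0.4921, -0.338, 0.2146]
eef_rot: [-0.026, 1.0, 0.0, -0.0]
contact_force: [0.2, -0.3, -2.2]
opening: 0.43
```

>>> carry_out --motion '[0, 0, 0.6, 0, 0, 0, 0, 0, 0.6, 0, 0, 0, 0, 0, 0.6, 0, 0, 0, 0, 0, 0.6, 0, 0, 0, 0, 0, 0.5, 0, 0, 0, 0, 0, 0, 0, 0, 0, 0, 0, 0, 0, 0, 0]'

```text
clock: 11.55
tool_pos: [0.4926, -0.3372, 0.1858]
eef_rot: [-0.026, 1.0, -0.0, 0.0]
contact_force: [-0.1, -0.9, -2.4]
opening: 0.428
```

>>> carry_out --motion '[0, 0, 0.15, 0, 0, 0, 0, 0, 0.1, 0, 0, 0, 0, 0, 0.05, 0, 0, 0, 0, 0, 0, 0, 0, 0]'

```text
clock: 12.05
tool_pos: [0.4925, -0.3372, 0.1828]
eef_rot: [-0.026, 1.0, -0.0, 0.0]
contact_force: [-0.7, 0.1, -1.9]
opening: 0.427
```

>>> carry_out --motion '[0, 0, 0.1, 0, 0, 0, 0, 0, 0, 0, 0, 0]'

```text
clock: 12.3
tool_pos: [0.4926, -0.3372, 0.1827]
eef_rot: [-0.026, 1.0, -0.0, 0.0]
contact_force: [-0.9, 0.8, 4.9]
opening: 0.427
```

On the table (4.9 N up). Release to a partial opening, then retreat.

>>> carry_out --motion '[0, 0, 0, 0, 0, 0, 0, 0, 0, 0, 0, 0, 0, 0, 0, 0, 0, 0, 0, 0, 0, 0, 0, 0]' --hand 7.5

```text
clock: 12.8
tool_pos: [0.4925, -0.3371, 0.1816]
eef_rot: [-0.026, 1.0, 0.0, -0.0]
contact_force: [-0.2, -0.7, -0.1]
opening: 0.844
```

>>> carry_out --motion '[0, 0, -1, 0, 0, 0, 0, 0, -2, 0, 0, 0, 0, 0, -3, 0, 0, 0, 0, 0, -4, 0, 0, 0, 0, 0, -4, 0, 0, 0, 0, 0, 0, 0, 0, 0]'

```text
clock: 13.55
tool_pos: [0.4941, -0.3377, 0.3256]
eef_rot: [-0.026, 1.0, -0.002, 0.003]
contact_force: [-0.5, -0.2, 0.3]
opening: 0.85
```

```bash
python3 - <<'E'
from m import *; from plan import *
o=scan([.486,-.338])
for X in o: r=fit(X,np.median(X,0)); print('scanner',len(X),r.x.round(4),np.abs(r.fun).mean()*1e3,'zmax',X[:,2].max())
# knob cylinder fit
yaw=.265; a=R.from_euler('z',yaw).apply([-np.sin(np.radians(25)),0,np.cos(np.radians(25))])
ks=[np.load('k_side.npy'),np.load('k_top.npy')]
def f(v,X):
    d=X-v; h=d@a; r=np.linalg.norm(d-np.outer(h,a),axis=1); q=np.c_[r-.015,abs(h)-.014]
    return np.linalg.norm(np.maximum(q,0),axis=1)+np.minimum(q.max(1),0)
for X in ks+[np.vstack(ks)]:
    r=least_squares(f,[.6238,-.0115,.194],args=(X,),loss='soft_l1',f_scale=.002); print('knob',r.x.round(4),np.abs(r.fun).mean()*1e3)
k=(r.x+np.array([.6238,-.0115,.194]))/2; print(k)
z=-a; y=np.array([-np.sin(yaw),np.cos(yaw),0]); M=np.c_[np.cross(y,z),y,z]
np.savez('knob',k=k,M=M,a=a)
plan([(k+a*(.045+.09),M,9),(k+a*.045,M,6)])
E
```

```text
scanner 1550 [ 0.4926 -0.3372  0.0525 -0.0007] 0.9592270905887602 zmax 0.17302708893638868
scanner 387 [ 4.9260e-01 -3.3990e-01  6.2573e+00  2.0000e-03] 1.7250312282851175 zmax 0.17918146497795978
knob [ 0.6267 -0.0099  0.1947] 0.9301417935948562
knob [ 0.6247 -0.0086  0.1958] 1.4648509848723545
knob [ 0.6256 -0.0099  0.1953] 1.3311097282468785
[ 0.62471798 -0.01071032  0.19466119]
-1, 3.4, 0, -0.005, -0.049, -0.023 ,
-1.1, 3.4, 0.1, -0.005, -0.048, -0.023 ,
-1.2, 3.4, 0.2, -0.005, -0.049, -0.023 ,
-1.3, 3.3, 0.3, -0.005, -0.048, -0.023 ,
-1.3, 3.3, 0.3, -0.005, -0.049, -0.024 ,
-1.4, 3.3, 0.4, -0.005, -0.048, -0.023 ,
-1.4, 3.2, 0.5, -0.005, -0.049, -0.024 ,
-1.5, 3.2, 0.6, -0.005, -0.048, -0.023 ,
-1.51, 3.09, 0.75, -0.005, -0.049, -0.024 ,
-- [ 0.5697 -0.0256  0.317 ]
0, 0, 1.5, 0, 0, 0 ,
0, 0, 1.5, 0, 0, 0 ,
0, 0, 1.5, 0, 0, 0 ,
0, 0, 1.5, 0, 0, 0 ,
0, 0, 1.5, 0, 0, 0 ,
0.01, 0, 1.5, 0, 0, 0 ,
-- [ 0.6063 -0.0157  0.2354]
```

>>> carry_out --motion '[-1, 3.4, 0, -0.005, -0.049, -0.023, -1.1, 3.4, 0.1, -0.005, -0.048, -0.023, -1.2, 3.4, 0.2, -0.005, -0.049, -0.023, -1.3, 3.3, 0.3, -0.005, -0.048, -0.023, -1.3, 3.3, 0.3, -0.005, -0.049, -0.024, -1.4, 3.3, 0.4, -0.005, -0.048, -0.023, -1.4, 3.2, 0.5, -0.005, -0.049, -0.024, -1.5, 3.2, 0.6, -0.005, -0.048, -0.023]' --hand 6.5

```text
clock: 14.75
tool_pos: [0.561, -0.0589, 0.3178]
eef_rot: [-0.118, 0.974, 0.025, 0.191]
contact_force: [0.8, 0.2, 0.2]
opening: 0.736
```

>>> carry_out --motion '[-1.5, 3.1, 0.7, -0.005, -0.049, -0.024, 0, 0, 0, 0, 0, 0, 0, 0, 0, 0, 0, 0]'

```text
clock: 15.12
tool_pos: [0.5696, -0.0268, 0.3175]
eef_rot: [-0.129, 0.968, 0.027, 0.215]
contact_force: [-0.2, -0.5, 0.2]
opening: 0.736
```

```bash
python3 - <<'E'
from plan import *
d=np.load('knob.npz'); k,M,a=d['k'],d['M'],d['a']
plan([(k+a*.046,M,7)])
p=snapshot('side'); q=snapshot('top')
A=p['frame'][130:250,240:400];B=q['frame'][110:230,190:350]
save('k.png',np.hstack([A,B]),s=2.4)
E
```

```text
0, 0, 1.3, 0, 0, 0 ,
0, 0, 1.3, 0, 0, 0 ,
0, 0, 1.3, 0, 0, 0 ,
0, 0, 1.3, -0.001, 0, 0 ,
0, 0, 1.3, 0, 0, 0 ,
0, 0.1, 1.2, -0.001, 0, 0 ,
-0.02, 0.02, 1.26, 0, 0, 0 ,
-- [ 0.606  -0.0158  0.2363]
```

View pics/k.png

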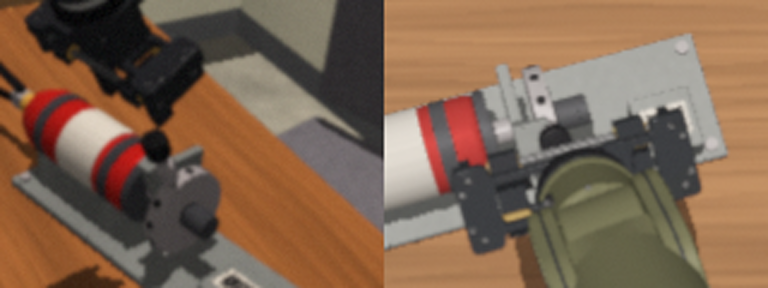

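The gripper is lined up along the plunger axis above the knob (left half px (157,146), right half px (553,137)), with nothing in the way. Descending.

>>> carry_out --motion '[0, 0, 1.3, 0, 0, 0, 0, 0, 1.3, 0, 0, 0, 0, 0, 1.3, 0, 0, 0, 0, 0, 1.3, 0, 0, 0, 0, 0, 1.3, 0, 0, 0, 0, 0.1, 1.2, 0, 0, 0, 0, 0, 1.2, 0, 0, 0, 0, 0, 0, 0, 0, 0]'

```text
clock: 16.23
tool_pos: [0.6041, -0.0158, 0.2416]
eef_rot: [-0.13, 0.968, 0.027, 0.215]
contact_force: [-0.2, -0.1, 0.4]
opening: 0.737
```

>>> carry_out --motion '[0, 0, 0, 0, 0, 0, 0, 0, 0, 0, 0, 0, 0, 0, 0, 0, 0, 0, 0, 0, 0, 0, 0, 0, 0, 0, 0, 0, 0, 0, 0, 0, 0, 0, 0, 0]' --hand 1.5 --grip_force 55

```text
clock: 16.98
tool_pos: [0.6042, -0.0165, 0.2426]
eef_rot: [-0.129, 0.968, 0.027, 0.215]
contact_force: [-1.5, -1.7, 2.6]
opening: 0.327
```

```bash
cat > st.py <<'E'
from plan import *
d=np.load('knob.npz'); k,M,a=d['k'],d['M'],d['a']; s=monitor.get_state(); r=s['tool_pos']-k-a*.045
print('clock',s['clock'],'along',(r@a*1e3).round(2),'in tool mm',(M.T@r*1e3).round(2),'F tool',(M.T@s['contact_force']).round(1),'open mm',s['opening']*88.1)
E
python3 st.py
```

```text
clock 16.975 along 7.49 in tool mm [-0.92 -0.17 -7.49] F tool [ 0.6 -1.3 -3.2] open mm 28.809374064908205
```

The grip is about 7 mm high on the knob because the descent fell short. I'll open, go lower and regrip.

>>> carry_out --motion '[0, 0, 0, 0, 0, 0, 0, 0, 0, 0, 0, 0, 0, 0, 0.4, 0, 0, 0, 0, 0, 0.3, 0, 0, 0, 0, 0, 0, 0, 0, 0]' --hand 5

```text
clock: 17.6
tool_pos: [0.6068, -0.015, 0.2357]
eef_rot: [-0.13, 0.968, 0.027, 0.215]
contact_force: [0.3, -0.5, -0.0]
opening: 0.568
```

```bash
python3 st.py
```

```text
clock 17.6 along 0.03 in tool mm [-0.65  0.54 -0.03] F tool [-0.1 -0.5  0.1] open mm 50.00265905973569
```

>>> carry_out --motion '[0.05, 0, 0.1, 0, 0, 0, 0, 0, 0, 0, 0, 0, 0, 0, 0, 0, 0, 0, 0, 0, 0, 0, 0, 0, 0, 0, 0, 0, 0, 0]' --hand 1.5 --grip_force 55

```text
clock: 18.23
tool_pos: [0.6069, -0.0157, 0.235]
eef_rot: [-0.129, 0.968, 0.027, 0.215]
contact_force: [0.8, -1.7, -1.4]
opening: 0.324
```

```bash
python3 st.py
```

```text
clock 18.225 along -0.67 in tool mm [-0.28 -0.15  0.67] F tool [ 0.3 -1.8  1.4] open mm 28.501084403499682
```

>>> carry_out --motion '[0, 0, -0.3, 0, 0, 0, 0, 0, -0.3, 0, 0, 0, 0, 0, -0.3, 0, 0, 0, 0, 0, -0.2, 0, 0, 0, 0, 0, 0, 0, 0, 0]'

```text
clock: 18.85
tool_pos: [0.6028, -0.0168, 0.2442]
eef_rot: [-0.129, 0.968, 0.027, 0.215]
contact_force: [7.8, -0.8, -11.3]
opening: 0.325
```

```bash
python3 st.py
```

```text
clock 18.85 along 9.51 in tool mm [-0.27 -0.16 -9.51] F tool [-1.9 -2.8 13.3] open mm 28.611520123922944
```

>>> carry_out --motion '[0, 0, -0.2, 0, 0, 0, 0, 0, -0.2, 0, 0, 0, 0, 0, -0.1, 0, 0, 0, 0, 0, 0, 0, 0, 0, 0, 0, 0, 0, 0, 0]'

```text
clock: 19.48
tool_pos: [0.6009, -0.0174, 0.2485]
eef_rot: [-0.129, 0.968, 0.027, 0.215]
contact_force: [7.9, 0.3, -13.3]
opening: 0.326
```

```bash
python3 st.py
```

```text
clock 19.475 along 14.23 in tool mm [ -0.3   -0.17 -14.23] F tool [-1.3 -1.8 15.4] open mm 28.697315424654555
```

>>> carry_out --motion '[0, 0, -0.1, 0, 0, 0, 0, 0, -0.1, 0, 0, 0, 0, 0, 0, 0, 0, 0, 0, 0, 0, 0, 0, 0]'

```text
clock: 19.98
tool_pos: [0.6004, -0.0175, 0.2496]
eef_rot: [-0.129, 0.968, 0.027, 0.215]
contact_force: [12.9, -0.8, -19.2]
opening: 0.324
```

```bash
python3 st.py
```

```text
clock 19.975 along 15.51 in tool mm [ -0.31  -0.2  -15.51] F tool [-3.  -4.1 22.6] open mm 28.540712669222867
```

Travel is now 16.2 mm, and the force jumped from 15 to 23 N, which means the plunger is on its stop. I'll do a hold check and compare the scene with the start.

>>> carry_out --motion '[0, 0, 0, 0, 0, 0, 0, 0, 0, 0, 0, 0, 0, 0, 0, 0, 0, 0, 0, 0, 0, 0, 0, 0, 0, 0, 0, 0, 0, 0, 0, 0, 0, 0, 0, 0, 0, 0, 0, 0, 0, 0, 0, 0, 0, 0, 0, 0]'

```text
clock: 20.98
tool_pos: [0.6003, -0.0175, 0.2496]
eef_rot: [-0.129, 0.968, 0.027, 0.215]
contact_force: [12.7, 0.1, -19.8]
opening: 0.32
```

```bash
python3 st.py; python3 - <<'E'
from m import *
o=scan([.486,-.338])
for X in o: r=fit(X,np.median(X,0)); print('scanner',len(X),r.x.round(4))
p=snapshot('side')
for th in('water_bottle','binder','screwdriver'):
    for d in finder.masks_of(p,th)[:1]: print(th,d['extent'],np.median(cloud(p,d['pixels']),0).round(3))
q=snapshot('top')
A=p['frame'];B=p['frame'][130:250,250:410]
save('end.png',np.vstack([A,cv2.resize(B,(560,420),interpolation=2)]),s=.7)
E
```

```text
clock 20.975 along 15.49 in tool mm [ -0.29  -0.19 -15.49] F tool [-2.8 -3.2 23.2] open mm 28.213386513794934
scanner 1547 [ 4.9250e-01 -3.3720e-01  6.3343e+00 -5.0000e-04]
scanner 900 [ 4.9320e-01 -3.3700e-01  6.3402e+00  1.7000e-03]
water_bottle [185.0, 156.8, 209.9, 217.6] [0.398 0.243 0.099]
binder [351.6, 285.6, 493.7, 410.8] [ 0.686 -0.441  0.054]
screwdriver [181.0, 230.5, 233.1, 243.4] [0.405 0.106 0.019]
```

View pics/end.png

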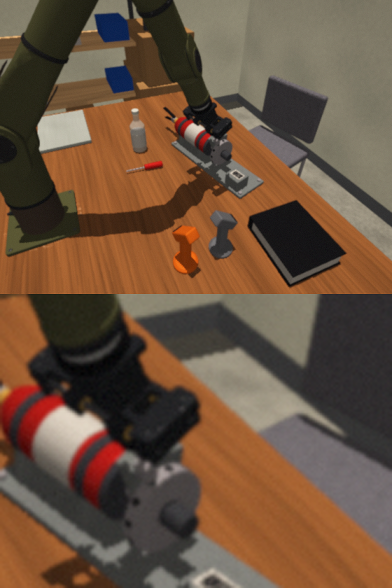

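The grey scanner is standing at px (222,235) and the bystanders are where they were. The gripper holds the knob, and the force and position are steady.

```bash
python3 -c "
from h import *
print(workorder.finish_job())"; python3 st.py
```

```text
the job is handed in; nothing more can be done
None
the job is handed in; nothing more can be done
```

I did the whole job in the order asked and handed it in at about 21 s, with the gripper still holding the plunger back.

- **Scan:** I held the grey scanner steady for over 2 s with its beam on the label. The window was about 14 cm away, and three estimates put the beam within about 3 mm of the label's middle. It then went back upright on the table at its starting place, and I let go.
- **Plunger:** My first grip on the knob was about 7 mm too high, so I released and gripped again lower. I then pulled about 16.2 mm along the axis. The force rose from 15 to 23 N and stayed there for a full second without slipping, so I take it to be on the stop. The gripper hides the pin, so I could not see it clear of the hole.
- **Last checks:** The scanner was upright within 1 mm of where I set it down. The bottle and binder measured unchanged. The screwdriver's outline was found about 8 mm different, because more of its shaft was detected; in the picture it looks undisturbed.
- **Disagreement:** The gripper read about 28.5 mm on the 30 mm knob. I put this down to the pads giving under the grip and did not check it further.

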